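Close and latch the plywood die case

TASK

The plywood case of press dies stands open. Close its lid fully, swing the steel bail of its draw latch over so that its cross bar hooks behind the lip of the keeper on the lid, then press the latch lever down and in until it snaps over centre and lies flat, clamping the lid. Do not push the tin, the jar, the mallet or the two small turned parts out of place.

Things in the scene. Friction and masses are not known exactly. Their poses are not given: they have to be found in the camera images.
- case: Fixed plywood case, dark faces, pale edges, 170 deep (its x) by 240 wide (its y), 120 mm high without lid, 175 with the lid shut. Origin at the centre of its underside; x points from the latch face to the hinge side, z up. The latch is in the middle of the face at x = -85 mm; that face looks to the robot's right (world -y), turned somewhat away from the robot.
- lid (a joint): Lid hinge, along the case's y axis at case x = +85 mm, z = 120 mm (rear top edge). 0 = shut, grows as it opens (rad, up to 1.3); starts about 0.5 to 0.9. The hinge is stiff (0.6 N m): the lid stays where it is left and takes a light push, a few N near its front edge, to shut. The lid is 55 mm deep, 0.5 kg.
- lid_edge (a point): Point on the top outside face of the lid, midway along the latch side, 30 mm in from the front edge; 140 mm from the hinge line along the lid and 55 mm above it. Axes turn with the lid: x to the hinge, z out of the lid's top. A good place to push the lid shut.
- latch_pivot (a point): Pivot axis of the latch lever, fixed to the case, 18 mm out from the latch face and 102 mm above the bench. Axes as the case's: -x points straight out from the latch face, the pivot axis is y.
- lever (a joint): Lever angle (rad): 0 = hanging straight down along the case (latched, hard stop); 1.57 = straight out from the face; more = up and out. Starts 1.65 to 1.95. Friction 0.08 N m: it stays where left. With the bail hooked, its spring resists (up to about 5 N at the tip) to dead centre at about 0.37; below about 0.2 it snaps shut.
- lever_tip (a point): Centre of the lever's pressing face (outer face when latched, upper face when it sticks out), 55 mm from the pivot. The lever is a steel plate 36 wide, 70 long, 4 mm thick, ending in a small out-turned lip. Axes turn with the lever: z points from here to the pivot, -x out of the pressing face.
- bail (a joint): Bail angle against the lever (rad); lean from upright towards the case = lever + bail. Starts at -2.2 (its stop) to -2.12, leaning away from the case. Swings almost freely: pushed past upright it falls against the lid. The bail hinge is on the lever, 25 mm from the pivot at 0.15 rad behind the lever's line (towards the case when latched).
- bail_bar (a point): Centre of the bail's round cross bar, 7 mm thick, 60 mm long, parallel to the case's y axis, 62 mm from the bail's hinge. The bail is a steel frame: two side rods (60 mm over all), a flat web between them 13 to 39 mm from its hinge (push here), and this bar. Its rods stretch up to 7 mm on springs, 8 N per mm.
- keeper (a point): Where the bar's centre lies when hooked: in a steel hook 18 mm wide on the lid's front, a trough open upwards, 9 mm out from the lid face, 3.5 mm above the trough's floor and 3.5 mm inside its upturned lip (4 mm thick, top 4.5 mm above the point). Lid shut: 142 mm above the bench. Lever level or higher: the bar clears the lip and rests on the lid face; pressing the lever draws it into the trough.
- tin_mid (a point): Bystander: closed paint tin, 96 mm across, 150 mm high; point half-way up its axis.
- jar_mid (a point): Bystander: small glass jar, 64 mm across, 85 mm high; point half-way up its axis.
- bushing_mid (a point): Bystander: turned steel bushing, 42 mm across, 45 mm high, standing beside the case, at its end away from the robot; point half-way up its axis.
- mallet_grip (a point): Bystander: small mallet 220 mm long, lying on the bench to the robot's right; point on its handle.
- spare_die_mid (a point): Bystander: small turned brass die, 38 mm across, 36 mm high, standing on the bench in front of the latch face, on the side towards the robot; point half-way up its axis.

How it is judged:
On the way, in this order (a step that is already met when the one before it is completed fails the run):
1. the lid is shut while the lever is still raised (value of joint lid below 0.02 rad and value of joint lever above 0.6 rad), for 0.2 s.
2. the bail's bar lies in the keeper's trough behind the lip, with the lever not yet over centre (distance between bail_bar and keeper below 0.007 m and value of joint lever above 0.4 rad), for 0.05 s.
At the end, for the whole second after the job is handed in: The lid is shut (within 0.02 rad), the bail's bar is hooked in the keeper (within 6 mm of its point) and the lever lies flat against the case (within 0.08 rad of its stop), at rest (value of joint lid below 0.02 rad and value of joint lever below 0.08 rad and distance between bail_bar and keeper below 0.006 m and velocity of joint lever between -0.05 and 0.05 rad/s); the robot touches nothing.
It fails at once if a bystander is pushed more than 30 mm (distance of any of tin_mid, jar_mid, bushing_mid, mallet_grip, spare_die_mid from where it was at the start of the episode above 0.03 m).
It also fails if it takes over 51 s, if anything falls off the work surface, if the arm or the gripper's body presses on something with over 40 N, if the wrist force passes 120 N, or if a joint passes its speed limit or range.

ROBOT

A 7-joint arm with a two-finger parallel gripper is mounted at the origin on the work surface. World frame = base frame: x ahead of the robot, y to its left, z up, the work surface at z = 0. Lengths are in m, angles in rad, forces in N, time in s.
With the tool pointing down it reaches from about 0.425 to 0.875 m from the base axis. Payload 4.7 kg.
Tool frame: the origin (TCP) lies on the centre line of the jaws, within the pads' length; the fingertips stand 14 mm ahead of it and the grasp point (between the pads) lies 5 mm behind it; z points along the fingers, y is the direction in which the jaws open and shut (so a half turn about z gives the same grasp; the last joint's range is limited). The gripper opens to 87 mm and grips with 3 to 60 N. Pads are 19 mm wide; open, the fingers measure 117 mm over their backs; the gripper's body (75 mm by 190 mm) begins 51 mm behind the grasp point.
Start: joints at [1.303, 0.321, -0.07, 1.45, 0.023, 1.371, -0.057], TCP at [0.181, -0.624, 0.237] pointing down, gripper open.
Joint ranges: [-2.86, 2.86], [-0.3, 2.09], [-1.38, 1.24], [0.06, 2.45], [-1.56, 4.7], [0.09, 2.05], [-2.69, 2.69]. Speed limits (rad/s): [2.57, 2.57, 3.14, 3.14, 3.14, 3.14, 3.14].

INTERFACE

Orientations are given as a rotation vector (axis times angle).
In Python, from bench import ctrl gives the robot as it stands. The module is installed in compiled form; this text tells all that it offers.
- The arm moves only by the tool step_arm, never from a script. Its argument "plan" is a list of rows, each a list of 3 entries, a list of its own where there are three numbers: the turn, a rotation vector about the tool's x, y, z in rad, then the shift along the tool's x, y, z in m, then the closure in counts, from 0 (fully open) to 255 (shut). In form: [[[rx, ry, rz], [x, y, z], hand], ...]. A call has exactly 10 rows; each row is the pose to reach, as a shift and turn from the pose commanded when the call began, along the tool's axes at that moment; what a row does not reach only later rows make up. A row lasts 1/8 s, in which the tool goes at most 62.5 mm and 10.7 degrees, less where a joint would pass 70% of its speed; a pose out of reach is approached as far as the arm can. A call with a gripper value outside its range is refused whole. The fingers move at their own pace and stop on an object; "squeeze" is the grip in N (left out, the last holds). Time passes only in rows, so rows that repeat a pose let the fingers close, or fill a call up. It gives the time, the measured TCP pose, the force and the opening at its end, in the units of the state.
- ctrl.get_state(): the state, without advancing time (a new reading comes with each control period).
- ctrl.get_image(name): name is "scene" or "side" or "wrist"; returns the picture (384x512x3 uint8, red, green, blue); there is no depth.
- ctrl.calibration(name): a dict with "fov_y" (degrees; the focal length in pixels is half the picture's height over the tangent of half this angle, whatever the lens; pixels are square), "cx", "cy" (the principal point, pixels), "rvec" (rotation vector, rad) and "tvec" (3), from world to camera coordinates, as OpenCV has them. Camera axes: x right, y down, z forward; pixel columns grow to the right and rows downward; lengths in m; the calibration is good to about 2 mm. The wrist camera is an equidistant fisheye: a pixel r from the principal point sees the ray r / f radians off the axis. A picture is of the moment at which its call begins: read the wrist's pose just before it. calibration takes no time and is no camera call; for the wrist camera it gives the pose at the moment of the call.
- ctrl.close_job(): hands the job in, once; it reports no verdict.
Trained networks look in the newest picture that a camera, given by its name, has taken for a name from the list of things; names that differ only in an ending like _2 or _b are one class to them, and where a whole thing is asked for, a point or a joint stands for the part that bears it (a point fixed in the world has none). Each returns a list of dicts, best first, with "score" (0 to 1); they miss things now and then, are a little off and sometimes report something else, mostly with a low value. They report only what shows in the picture. A call takes as long as a camera call.
- ctrl.cut_out(camera, label): "pixels" (384x512 bool, what is visible of it) and "rect" ([left, top, width, height] in pixels, round what is visible of it).
The state is a dict: "time": time; "joint_positions": joint angles; "qd": joint speeds; "joint_torque": joint torques, N m; "position": TCP position; "tool_rot": TCP orientation; "ft_force": force on the tool from outside, world axes, zero at the start; "torque": the same for the moment, N m; "grip_width": opening from 0.0 (shut) to 1.0 (fully open).
Only numpy, scipy, OpenCV 4.12 (cv2) and the standard library are available. Lean on these libraries where they do the work, as an engineer would, in place of code of your own. Each camera call takes 0.05 s, during which the arm holds its last target.

## Working session

There is one attempt and no reset: what is moved stays moved. The work goes in short steps, Python scripts to look and compute and a tool call to move; the robot and the scene stay as the last step left them, time stands still between calls to the robot, and variables do not carry over. Pictures are saved under pics/ and viewed, and the job is handed in when it is done.

Besides the shell and the picture viewer there is one more tool, called after "Call:" by a JSON object that holds its "name" and its "arguments", one argument or row to a line. step_arm: Moves the arm, as the interface text tells. Its arguments: {"type":"object","properties":{"plan":{"type":"array"},"squeeze":{"type":"number"}},"required":["plan"]}

```bash
mkdir -p pics; ls; python3 - <<'E'
from bench import ctrl
import cv2
s=ctrl.get_state(); print(s)
for n in ("scene","side","wrist"):
    c=ctrl.calibration(n); print(n,c)
    im=ctrl.get_image(n); cv2.imwrite(f"pics/{n}0.png",im[:,:,::-1])
E
```

```text
pics
{'time': 0.0, 'joint_positions': array([ 1.30311941,  0.32181592, -0.07005705,  1.45165953,  0.0226114 ,
        1.37079579, -0.05693575]), 'qd': array([ 3.27617419e-04,  1.49137452e-03,  1.60926371e-05,  1.32739302e-03,
        1.38008568e-03,  6.16496498e-04, -1.49608195e-04]), 'joint_torque': array([-7.49769561e-05, -4.91301441e+01, -4.04291181e-01, -3.12529814e+01,
       -6.39837189e-02,  4.36585851e-02,  1.98007524e-04]), 'position': array([ 0.18052942, -0.62388589,  0.23547364]), 'tool_rot': array([-3.10863607e+00, -4.40845201e-01,  5.99218810e-04]), 'ft_force': array([ 0.18665183,  0.24856105, -0.71441417]), 'torque': array([-0.03849316,  0.00228251,  0.03869376]), 'grip_width': 1.001191013208233}
scene {'fov_y': 50.87291773967821, 'cx': 257.02853043956736, 'cy': 182.2243301860417, 'rvec': array([ 1.67831477,  1.75785653, -0.78649009]), 'tvec': array([ 0.0326506 , -0.316215  ,  1.45209742])}
side {'fov_y': 43.16971111061559, 'cx': 256.78085266057747, 'cy': 187.72261354818036, 'rvec': array([ 2.07792525,  1.82763387, -0.437649  ]), 'tvec': array([-0.051987  , -0.49577913,  1.40372234])}
wrist {'fov_y': 65.70646984690485, 'cx': 257.7315518403717, 'cy': 190.53132711336423, 'rvec': array([-2.3050888 ,  1.73322082,  0.26912901]), 'tvec': array([-0.65001473, -0.03709221,  0.39109198])}
```

View pics/scene0.png

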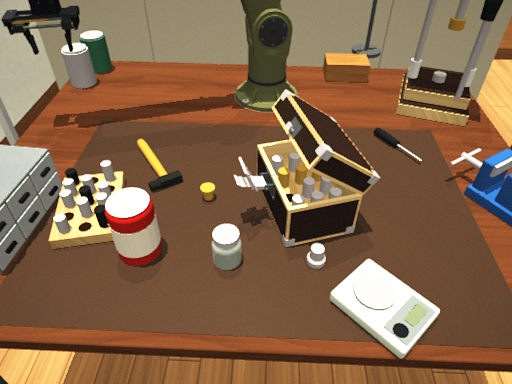

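View pics/side0.png

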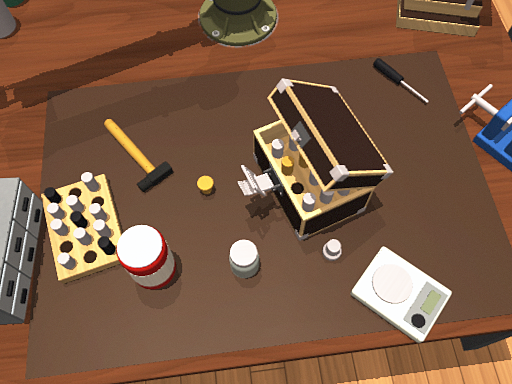

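View pics/wrist0.png

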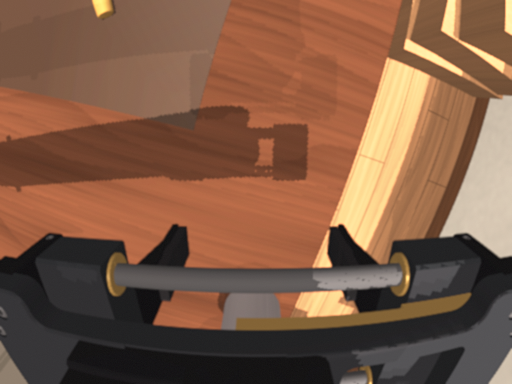

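```bash
python3 - <<'E'
from bench import ctrl
import cv2,numpy as np,pickle
out={}
for n in ("scene","side"):
    im=cv2.imread(f"pics/{n}0.png")
    for l in ("case","lid","lever","bail","keeper","tin_mid","jar_mid","bushing_mid","mallet_grip","spare_die_mid"):
        r=ctrl.cut_out(n,l)
        out[n,l]=r
        print(n,l,[(round(d['score'],2),d['rect'],int(d['pixels'].sum())) for d in r[:3]])
    crop=im[70:260,220:390]
    cv2.imwrite(f"pics/{n}0z.png",cv2.resize(crop,None,fx=3.1,fy=3.1,interpolation=cv2.INTER_CUBIC))
pickle.dump(out,open("masks0.pkl","wb"))
print(ctrl.get_state()['time'])
E
```

```text
scene case [(0.98, [235.6, 92.3, 143.7, 155.6], 12201)]
scene lid [(0.61, [272.8, 90.4, 107.9, 103.3], 5036)]
scene lever [(0.88, [236.2, 159.8, 31.8, 34.5], 418)]
scene bail [(0.67, [243.0, 158.6, 15.8, 32.5], 125), (0.65, [234.0, 92.6, 145.8, 152.5], 12110), (0.36, [136.5, 141.0, 45.6, 49.1], 723)]
scene keeper [(0.77, [274.5, 86.1, 101.9, 108.9], 4921)]
scene tin_mid [(0.83, [106.9, 185.5, 51.9, 81.9], 3298)]
scene jar_mid [(0.69, [212.4, 226.4, 29.5, 43.6], 1139), (0.64, [136.7, 139.8, 44.3, 49.4], 692)]
scene bushing_mid [(0.8, [309.6, 240.3, 17.2, 26.6], 368)]
scene mallet_grip [(0.75, [138.4, 140.5, 44.7, 49.1], 820)]
scene spare_die_mid [(0.76, [201.5, 183.1, 15.7, 17.7], 201)]
side case [(0.63, [239.1, 79.6, 153.4, 163.2], 14647)]
side lid [(0.88, [267.3, 78.5, 125.0, 113.6], 7939)]
side lever [(0.65, [239.7, 165.0, 29.5, 30.4], 534)]
side bail [(0.69, [239.9, 163.8, 24.8, 31.0], 243), (0.3, [106.3, 116.3, 63.0, 72.8], 1220)]
side keeper [(0.94, [268.3, 78.2, 128.1, 114.6], 7836), (0.5, [238.5, 82.3, 154.8, 159.9], 14583)]
side tin_mid [(0.92, [118.7, 223.1, 55.1, 63.7], 2780)]
side jar_mid []
side bushing_mid [(0.87, [322.3, 240.8, 18.4, 18.0], 288), (0.46, [117.9, 226.5, 57.6, 60.6], 2816), (0.34, [269.8, 78.6, 120.7, 112.8], 7905)]
side mallet_grip [(0.68, [104.7, 114.7, 67.0, 75.6], 1204)]
side spare_die_mid [(0.56, [197.8, 174.0, 15.4, 16.0], 238)]
1.15
```

View pics/scene0z.png

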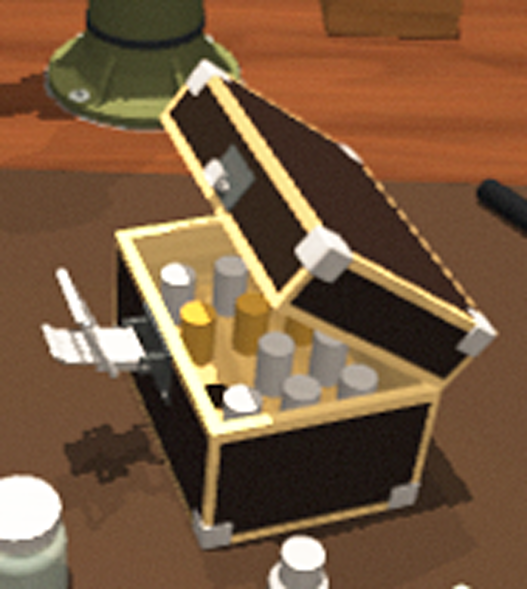

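View pics/side0z.png

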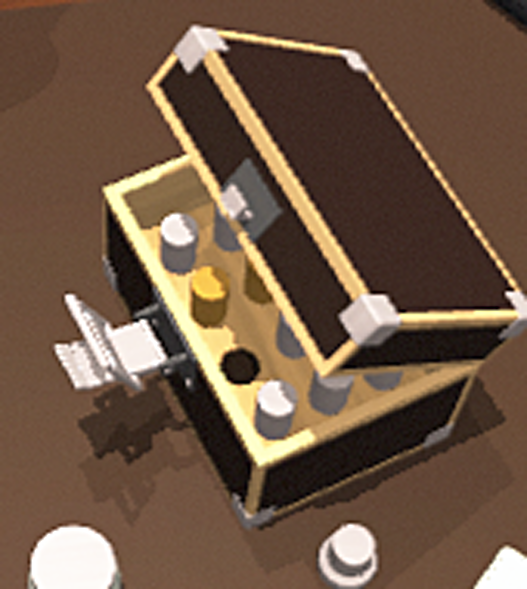

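```bash
cat > h.py <<'E'
import numpy as np,cv2
from scipy.optimize import least_squares
from scipy.spatial.transform import Rotation as R
SC={'fov_y': 50.87291773967821, 'cx': 257.02853043956736, 'cy': 182.2243301860417, 'rvec': np.array([ 1.67831477,  1.75785653, -0.78649009]), 'tvec': np.array([ 0.0326506 , -0.316215  ,  1.45209742])}
SI={'fov_y': 43.16971111061559, 'cx': 256.78085266057747, 'cy': 187.72261354818036, 'rvec': np.array([ 2.07792525,  1.82763387, -0.437649  ]), 'tvec': np.array([-0.051987  , -0.49577913,  1.40372234])}
CAL={'scene':SC,'side':SI}
def proj(n,P):
    c=CAL[n]; f=192/np.tan(np.radians(c['fov_y'])/2)
    K=np.array([[f,0,c['cx']],[0,f,c['cy']],[0,0,1]])
    return cv2.projectPoints(np.atleast_2d(np.asarray(P,float)),c['rvec'],c['tvec'],K,None)[0][:,0]
def c2w(pose,P): # case->world
    x,y,a=pose[:3]; P=np.atleast_2d(P)/1000.
    return P@np.array([[np.cos(a),-np.sin(a),0],[np.sin(a),np.cos(a),0],[0,0,1]]).T+[x,y,0]
def lidpt(lid,P): # P in closed-case coords mm
    P=np.atleast_2d(P).astype(float)-[85,0,120]
    # opening raises front (x=-): 
    c,s=np.cos(lid),np.sin(lid)
    return np.c_[P[:,0]*c+P[:,2]*s, P[:,1], -P[:,0]*s+P[:,2]*c]+[85,0,120]
PIV=np.array([-103,0,102.])
def levpt(th,r,y=0,off=0): # along lever r, off = out of pressing face
    return PIV+np.array([-np.sin(th)*r-np.cos(th)*off,y,-np.cos(th)*r+np.sin(th)*off])
def hinge(th,y=0): return levpt(th-.15,25,y)
def bailpt(th,b,r=62,y=0):
    p=th+b; return hinge(th,y)+np.array([np.sin(p)*r,0,np.cos(p)*r])
E
cat > fit.py <<'E'
from h import *
obs={'scene':{'c':[((-85,-120,0),(208,547)),((-85,-120,120),(212,432)),((85,-120,0),(416,504)),((85,-120,120),(438,388)),((-85,120,120),(118,233))],
 'l':[((-85,-120,120),(278,303)),((-85,120,120),(163,118)),((-85,-120,175),(325,247)),((85,-120,175),(487,330)),((-85,120,175),(205,70))]},
'side':{'c':[((-85,-120,0),(252,523)),((-85,-120,120),(260,465)),((85,-120,120),(475,368)),((85,-120,0),(448,437)),((-85,120,120),(105,188))],
 'l':[((-85,-120,120),(325,373)),((-85,120,120),(150,86)),((-85,-120,175),(372,312)),((85,-120,175),(522,308)),((-85,120,175),(200,35))]}}
def res(p,full=False):
    r=[]
    for n in obs:
        for k,(P,q) in [(k,o) for k in 'cl' for o in obs[n][k]]:
            if k=='l': P=lidpt(p[3],P)[0]
            r.append(proj(n,c2w(p,P))[0]-(np.array(q)/3.1+[220,70]-0.3))
    r=np.array(r); return r if full else r.ravel()
s=least_squares(res,[0.6,0.0,1.2,0.7],loss='soft_l1')
print(s.x,s.cost); print(np.round(res(s.x,True),1).tolist())
p=s.x
np.save('pose.npy',p)
for nm,P in dict(lidedge=lidpt(p[3],[(-55,0,175)])[0],piv=PIV,keeper=(-94,0,142)).items(): print(nm,c2w(p,P))
E
python3 fit.py
```

```text
[0.5589234  0.10475808 1.88438462 0.63450426] 30.55111224113702
[[-1.6, -0.2], [0.3, -0.2], [-0.9, -0.8], [1.2, -0.3], [-0.2, -1.1], [-1.7, 1.6], [-0.9, -0.6], [1.5, -1.2], [3.1, 0.5], [-0.4, -3.6], [-1.5, 1.5], [0.1, -0.3], [2.4, -1.0], [0.2, -0.3], [0.3, -0.4], [-0.9, 1.5], [-0.4, -0.2], [2.7, 3.3], [5.6, 2.5], [-1.5, -3.1]]
lidedge [[0.55742681 0.10937309 0.24728408]]
piv [[0.59069622 0.0067811  0.102     ]]
keeper [[0.58791995 0.01534219 0.142     ]]
```

```bash
cat > ov.py <<'E'
from h import *
import sys
def overlay(n,src,dst,p,lid,th,b,box=(220,70,170,190),sc=3.1):
    im=cv2.imread(src); x0,y0,w,h=box
    im=cv2.resize(im[y0:y0+h,x0:x0+w],None,fx=sc,fy=sc,interpolation=cv2.INTER_CUBIC)
    def line(A,B,col):
        q=(proj(n,c2w(p,np.array([A,B])))-[x0,y0]+.5)*sc-.5
        cv2.line(im,tuple(np.int32(np.round(q[0]))),tuple(np.int32(np.round(q[1]))),col,1,cv2.LINE_AA)
    def boxl(z0,z1,f,col):
        V=[(x,y,z) for z in (z0,z1) for x,y in ((-85,-120),(85,-120),(85,120),(-85,120))]
        V=f(V)
        for i in range(4):
            line(V[i],V[(i+1)%4],col);line(V[4+i],V[4+(i+1)%4],col);line(V[i],V[4+i],col)
    boxl(0,120,np.array,(0,255,0)); boxl(120,175,lambda V:lidpt(lid,V),(255,255,0))
    if th is not None:
        L=[levpt(th,0,-18),levpt(th,70,-18),levpt(th,70,18),levpt(th,0,18)]
        for i in range(4): line(L[i],L[(i+1)%4],(0,0,255))
        L=[hinge(th,-28),bailpt(th,b,62,-28),bailpt(th,b,62,28),hinge(th,28)]
        for i in range(4): line(L[i],L[(i+1)%4],(255,0,255))
        k=lidpt(lid,[(-94,-9,142),(-94,9,142)]); line(k[0],k[1],(0,165,255))
    cv2.imwrite(dst,im)
E
python3 - <<'E'
import re
s=open('fit.py').read()
s=s.replace(",((85,-120,175),(487,330)),((-85,120,175),(205,70))","").replace(",((85,-120,175),(522,308)),((-85,120,175),(200,35))","")
open('fit.py','w').write(s)
E
python3 fit.py; python3 - <<'E'
from ov import *
p=np.load('pose.npy')
for n in('scene','side'): overlay(n,f'pics/{n}0.png',f'pics/{n}0ov.png',p,p[3],1.8,-2.16)
E
```

```text
[0.5591427  0.10481219 1.88372739 0.63945234] 15.770845556184689
[[-1.6, -0.1], [0.3, -0.1], [-0.9, -0.7], [1.2, -0.2], [-0.2, -1.0], [-1.4, 1.4], [-0.6, -0.8], [1.9, -1.4], [-1.5, 1.6], [0.1, -0.2], [2.4, -0.9], [0.2, -0.2], [0.3, -0.4], [-0.6, 1.3], [-0.1, -0.5], [3.1, 3.2]]
lidedge [[0.55745495 0.11002835 0.2476791 ]]
piv [[0.59085111 0.00681435 0.102     ]]
keeper [[0.58808047 0.01537727 0.142     ]]
```

View pics/scene0ov.png

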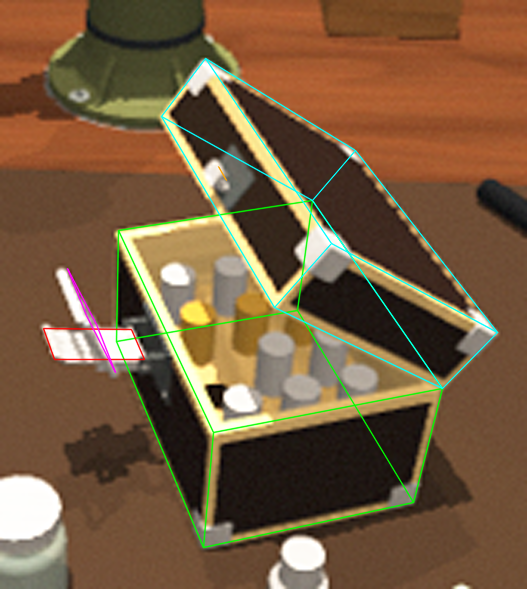

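View pics/side0ov.png

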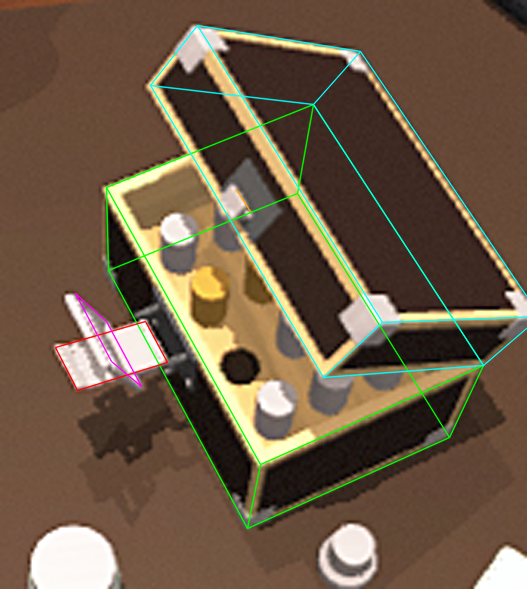

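```bash
cat >> h.py <<'E'
import json
POSE=np.array([0.55914,0.10481,1.88373])
def case_R(): return R.from_euler('z',POSE[2])
def tool_R(tilt): # tool x=case x,y=-case y,z down, tilt about tool y
    a=POSE[2]
    X=np.array([np.cos(a),np.sin(a),0]);Z=np.array([0,0,-1.]);Y=np.cross(Z,X)
    return R.from_matrix(np.c_[X,Y,Z])*R.from_rotvec([0,tilt,0])
def tcp_for_tip(pt_mm,tilt): # fingertip-centre in case mm
    r=tool_R(tilt); return c2w(POSE,pt_mm)[0]-r.apply([0,0,.014]), r
def load():
    d=json.load(open('cmd.json')); return np.array(d[0]),R.from_rotvec(d[1])
def save(p,r): json.dump([list(map(float,p)),list(map(float,r.as_rotvec()))],open('cmd.json','w'))
def rel(p,r):
    p0,r0=load(); return np.round((r0.inv()*r).as_rotvec(),3), np.round(r0.inv().apply(p-p0),4)
def commit(turn,shift): # after a call, last row
    p0,r0=load(); save(p0+r0.apply(shift), r0*R.from_rotvec(turn))
def totip(p,r): # tip centre in case mm
    q=np.asarray(p)+r.apply([0,0,.014])-[POSE[0],POSE[1],0]
    return case_R().inv().apply(q)*1000
E
python3 - <<'E'
from h import *
import pickle
from bench import ctrl
m=pickle.load(open('masks0.pkl','rb'))
s=ctrl.get_state(); save(s['position'],R.from_rotvec(s['tool_rot']))
def ray(n,uv,z):
    c=CAL[n]; f=192/np.tan(np.radians(c['fov_y'])/2)
    Rm=cv2.Rodrigues(c['rvec'])[0]; C=-Rm.T@c['tvec']
    d=Rm.T@np.array([(uv[0]-c['cx'])/f,(uv[1]-c['cy'])/f,1]); return C+d*(z-C[2])/d[2]
for n in('scene','side'):
    for l,z in(("tin_mid",.075),("jar_mid",.0425),("bushing_mid",.0225),("spare_die_mid",.018),("mallet_grip",.012)):
        if m[n,l]:
            x,y,w,h=m[n,l][0]['rect']; P=ray(n,(x+w/2,y+h/2),z)
            print(n,l,np.round(P,3),'case mm',np.round(case_R().inv().apply(P-[POSE[0],POSE[1],0])*1000))
P=ray('scene',(227,248),.0425);print('jar man',P,case_R().inv().apply(P-[POSE[0],POSE[1],0])*1000)
for pt in ([0.45,-.35,.34],):print(rel(np.array(pt),tool_R(0)))
r=tool_R(0);print(rel(np.array([.557,.1,.34]),r)); 
for lid in(.64,):
    e=lidpt(lid,[(-55,0,175)])[0]; print(e)
E
```

```text
scene tin_mid [ 0.725 -0.269  0.075] case mm [-407.  -42.   75.]
scene jar_mid [ 0.747 -0.066  0.042] case mm [-221. -126.   42.]
scene bushing_mid [0.736 0.131 0.022] case mm [ -29. -176.   22.]
scene spare_die_mid [ 0.546 -0.132  0.018] case mm [-222.   85.   18.]
scene mallet_grip [ 0.437 -0.283  0.012] case mm [-331.  236.   12.]
side tin_mid [ 0.718 -0.269  0.075] case mm [-404.  -36.   75.]
side bushing_mid [0.739 0.124 0.022] case mm [ -37. -177.   22.]
side spare_die_mid [ 0.534 -0.137  0.018] case mm [-223.   98.   18.]
side mallet_grip [ 0.429 -0.295  0.012] case mm [-340.  247.   12.]
jar man [ 0.74675404 -0.06644836  0.0425    ] [-220.69831737 -125.78039425   42.5       ]
(array([ 0.   ,  0.   , -1.602]), array([ 0.3349, -0.1887, -0.1034]))
(array([ 0.   ,  0.   , -1.602]), array([ 0.5629, -0.5912, -0.1035]))
[  5.55234317   0.         247.72262847]
```

Call:
{"name": "step_arm", "arguments": {
  "plan": [
    [[0,0,-0.18],[0.06,-0.03,-0.02],255],
    [[0,0,-0.36],[0.115,-0.062,-0.04],255],
    [[0,0,-0.54],[0.17,-0.095,-0.06],255],
    [[0,0,-0.72],[0.225,-0.13,-0.08],255],
    [[0,0,-0.9],[0.28,-0.16,-0.1],255],
    [[0,0,-1.08],[0.335,-0.19,-0.103],255],
    [[0,0,-1.26],[0.365,-0.245,-0.103],255],
    [[0,0,-1.44],[0.395,-0.3,-0.103],255],
    [[0,0,-1.6],[0.42,-0.35,-0.103],255],
    [[0,0,-1.6],[0.445,-0.4,-0.103],255]
  ],
  "squeeze": 20
}}

```text
time: 2.4
position: [0.4955, -0.123, 0.3398]
tool_rot: [1.849, 2.539, -0.0]
ft_force: [1.4, 0.0, -0.1]
grip_width: 0.02
```

```bash
python3 - <<'E'
from h import *
commit([0,0,-1.6],[0.445,-0.4,-0.103])
p,r=load(); print(p,r.as_rotvec(),totip(p,r))
for lid in (.64,.55,.45,.35,.25,.15,.08,0,-.02,-.04):
    e=lidpt(lid,[(-55,0,175)])[0]; e[2]+=9.5*np.sin(max(lid,0))
    if lid==.64:
        a=e+[0,0,30]; print('above',rel(*tcp_for_tip(a,0)))
    print(lid,rel(*tcp_for_tip(e,0)))
E
```

```text
[ 0.49694363 -0.11640303  0.3395186 ] [ 1.85053482e+00  2.53864746e+00 -1.92593634e-04] [-191.32421454  127.27733607  325.51859814]
above (array([-0.   ,  0.   , -0.002]), array([0.1971, 0.1269, 0.0421]))
0.64 (array([-0.   ,  0.   , -0.002]), array([0.1971, 0.1269, 0.0721]))
0.55 (array([-0.   ,  0.   , -0.002]), array([0.186 , 0.1269, 0.0805]))
0.45 (array([-0.   ,  0.   , -0.002]), array([0.1744, 0.1269, 0.0909]))
0.35 (array([-0.   ,  0.   , -0.002]), array([0.1639, 0.127 , 0.1026]))
0.25 (array([-0.   ,  0.   , -0.002]), array([0.1545, 0.127 , 0.1152]))
0.15 (array([-0.   ,  0.   , -0.002]), array([0.1464, 0.127 , 0.1288]))
0.08 (array([-0.   ,  0.   , -0.002]), array([0.1414, 0.127 , 0.1387]))
0 (array([-0.   ,  0.   , -0.002]), array([0.1366, 0.127 , 0.1505]))
-0.02 (array([-0.   ,  0.   , -0.002]), array([0.1355, 0.127 , 0.1533]))
-0.04 (array([-0.   ,  0.   , -0.002]), array([0.1345, 0.127 , 0.1561]))
```

Call:
{"name": "step_arm", "arguments": {
  "plan": [
    [[0,0,0],[0.05,0.032,0.0],255],
    [[0,0,0],[0.1,0.064,0.01],255],
    [[0,0,0],[0.15,0.096,0.02],255],
    [[0,0,0],[0.197,0.127,0.035],255],
    [[0,0,0],[0.197,0.127,0.055],255],
    [[0,0,0],[0.197,0.127,0.072],255],
    [[0,0,0],[0.19,0.127,0.077],255],
    [[0,0,0],[0.18,0.127,0.0855],255],
    [[0,0,0],[0.172,0.127,0.0935],255],
    [[0,0,0],[0.164,0.127,0.1026],255]
  ]
}}

```text
time: 3.65
position: [0.5665, 0.0686, 0.2367]
tool_rot: [1.852, 2.537, 0.0]
ft_force: [-0.5, 1.6, 2.6]
grip_width: 0.002
```

```bash
python3 - <<'E'
from h import *
from bench import ctrl
commit([0,0,0],[0.164,.127,.1026])
s=ctrl.get_state(); p,r=load(); print(p,s['position'],s['ft_force'],s['torque'])
im=ctrl.get_image('scene')[:,:,::-1]; cv2.imwrite('pics/s1.png',cv2.resize(im[40:260,180:400],None,fx=2.7,fy=2.7))
E
```

```text
[0.56765975 0.07858023 0.23689055] [0.56650129 0.06862829 0.23667787] [-0.45531081  1.55895215  2.56865637] [ 0.44503858 -0.11445347 -0.00627863]
```

View pics/s1.png

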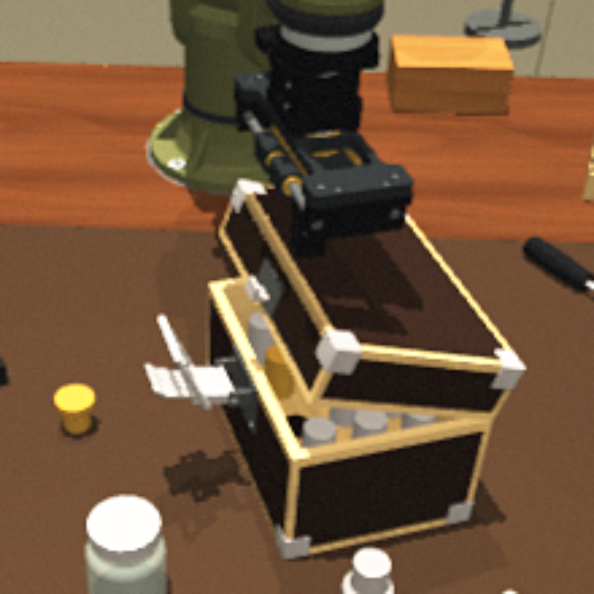

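```bash
python3 - <<'E'
from h import *
from bench import ctrl
s=ctrl.get_state(); save(s['position'],R.from_rotvec(s['tool_rot'])); p,r=load(); t=totip(p,r); print(t, s['position'])
for lid in (.25,.15,.08,0,-.02,-.03):
    e=lidpt(lid,[(-55,0,175)])[0]; e[2]+=9.5*np.sin(max(lid,0))
    print(lid,rel(*tcp_for_tip(e,0)))
E
```

```text
[-38.13123831   4.80421068 221.19566012] [0.56632142 0.06707005 0.23519564]
0.25 (array([-0.001,  0.001, -0.005]), array([0.0011, 0.0048, 0.0109]))
0.15 (array([-0.001,  0.001, -0.005]), array([-0.007 ,  0.0049,  0.0245]))
0.08 (array([-0.001,  0.001, -0.005]), array([-0.012 ,  0.0049,  0.0344]))
0 (array([-0.001,  0.001, -0.005]), array([-0.0168,  0.0049,  0.0462]))
-0.02 (array([-0.001,  0.001, -0.005]), array([-0.0179,  0.0049,  0.049 ]))
-0.03 (array([-0.001,  0.001, -0.005]), array([-0.0184,  0.0049,  0.0504]))
```

Call:
{"name": "step_arm", "arguments": {
  "plan": [
    [[0,0,0],[0.001,0.001,0.01],255],
    [[0,0,0],[-0.003,0.002,0.018],255],
    [[0,0,0],[-0.007,0.003,0.0255],255],
    [[0,0,0],[-0.01,0.004,0.032],255],
    [[0,0,0],[-0.013,0.005,0.038],255],
    [[0,0,0],[-0.015,0.005,0.043],255],
    [[0,0,0],[-0.017,0.005,0.047],255],
    [[0,0,0],[-0.018,0.005,0.049],255],
    [[0,0,0],[-0.018,0.005,0.05],255],
    [[0,0,0],[-0.018,0.005,0.05],255]
  ]
}}

```text
time: 4.95
position: [0.5759, 0.0557, 0.1893]
tool_rot: [-1.849, -2.54, -0.0]
ft_force: [-6.6, -0.4, 14.7]
grip_width: 0.007
```

```bash
cat > st.py <<'E'
import sys
from h import *
from bench import ctrl
import ov
tag=sys.argv[1]; lid,th,b=map(float,sys.argv[2:5])
s=ctrl.get_state(); r=R.from_rotvec(s['tool_rot'])
print(round(s['time'],2),'tip',np.round(totip(s['position'],r),1),'pos',np.round(s['position'],4),'F',np.round(s['ft_force'],1),'T',np.round(s['torque'],2))
try:
    p0,r0=load(); print('cmd',np.round(p0,4),'rotdiff',np.round((r0.inv()*r).as_rotvec(),3))
except Exception: pass
for n in ('scene','side'):
    cv2.imwrite(f'pics/{tag}_{n}_raw.png',ctrl.get_image(n)[:,:,::-1])
    ov.overlay(n,f'pics/{tag}_{n}_raw.png',f'pics/{tag}_{n}.png',POSE,lid,th,b,box=(225,105,120,140),sc=4)
a=cv2.imread(f'pics/{tag}_scene.png');c=cv2.imread(f'pics/{tag}_side.png')
m=np.hstack([a,c]); m=cv2.resize(m,None,fx=min(1,798/m.shape[1]),fy=min(1,798/m.shape[1]),interpolation=cv2.INTER_AREA); cv2.imwrite(f'pics/{tag}.png',m)
E
python3 - <<'E'
from h import *
commit([0,0,0],[-.018,.005,.05])
E
python3 st.py a 0 1.85 -2.16
```

```text
4.95 tip [-51.9  -0.9 175.3] pos [0.5759 0.0557 0.1893] F [-6.6 -0.4 14.7] T [-0.    1.58 -0.08]
cmd [0.5765 0.0514 0.1852] rotdiff [-0.001  0.001 -0.004]
```

View pics/a.png

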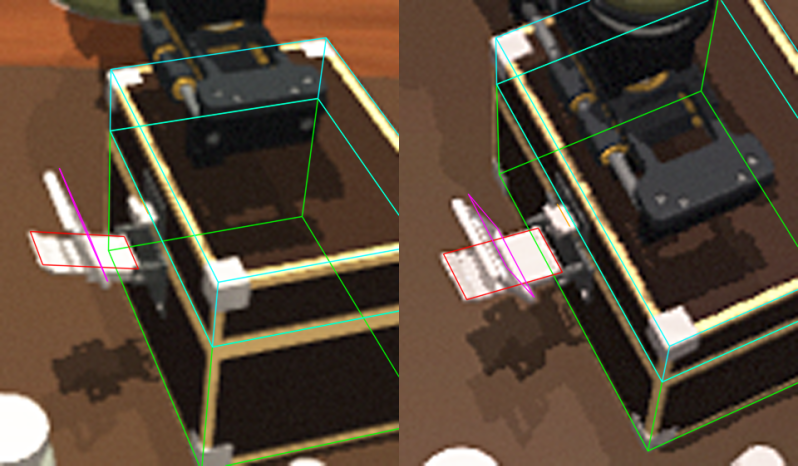

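```bash
python3 - <<'E'
from h import *
for t,a in (((-60,0,220),0),((-120,2,225),.2),((-200,5,225),.6),((-200,5,137),.6)):
    print(t,a,rel(*tcp_for_tip(t,a)))
E
```

```text
(-60, 0, 220) 0 (array([-0.001,  0.001, -0.005]), array([-0.0039, -0.0001, -0.0488]))
(-120, 2, 225) 0.2 (array([-0.001,  0.201, -0.005]), array([-0.0667, -0.0018, -0.0534]))
(-200, 5, 225) 0.6 (array([ 0.   ,  0.601, -0.005]), array([-0.1518, -0.0044, -0.0512]))
(-200, 5, 137) 0.6 (array([ 0.   ,  0.601, -0.005]), array([-0.1517, -0.0043,  0.0368]))
```

Call:
{"name": "step_arm", "arguments": {
  "plan": [
    [[0,0,0],[-0.002,0,-0.025],255],
    [[0,0,0],[-0.004,0,-0.049],255],
    [[0,0.1,0],[-0.035,-0.001,-0.052],255],
    [[0,0.2,0],[-0.067,-0.002,-0.053],255],
    [[0,0.35,-0.002],[-0.1,-0.003,-0.053],255],
    [[0,0.5,-0.005],[-0.13,-0.004,-0.052],255],
    [[0,0.6,-0.005],[-0.152,-0.004,-0.051],255],
    [[0,0.6,-0.005],[-0.152,-0.004,-0.03],255],
    [[0,0.6,-0.005],[-0.152,-0.004,0.0],255],
    [[0,0.6,-0.005],[-0.152,-0.004,0.01],255]
  ]
}}

```text
time: 6.3
position: [0.618, -0.0902, 0.1748]
tool_rot: [-1.533, -2.117, -0.475]
ft_force: [-0.3, 1.5, -0.1]
grip_width: 0.01
```

```bash
python3 - <<'E'
from h import *
commit([0,.6,-.005],[-.152,-.004,.01])
E
python3 st.py b 0 1.75 -2.18
python3 - <<'E'
from h import *
from bench import ctrl
s=ctrl.get_state(); print(s['joint_positions'])
for t,a in (((-200,5,137),.6),((-160,5,137),.6),((-118,5,137),.6)):
    print(t,a,rel(*tcp_for_tip(t,a)))
E
```

```text
6.3 tip [-195.7    4.1  163.3] pos [ 0.618  -0.0902  0.1748] F [-0.3  1.5 -0.1] T [-0.61 -0.28 -0.04]
cmd [ 0.6188 -0.0947  0.1754] rotdiff [ 0.003  0.002 -0.003]
[ 0.81452958  0.68328121 -0.71582753  1.32231941 -0.10027539  1.5639853
  0.48904799]
(-200, 5, 137) 0.6 (array([0.   , 0.001, 0.   ]), array([-0.0149, -0.0004,  0.0223]))
(-160, 5, 137) 0.6 (array([0.   , 0.001, 0.   ]), array([ 0.0181, -0.0004,  0.0448]))
(-118, 5, 137) 0.6 (array([0.   , 0.001, 0.   ]), array([ 0.0528, -0.0003,  0.0685]))
```

View pics/b.png

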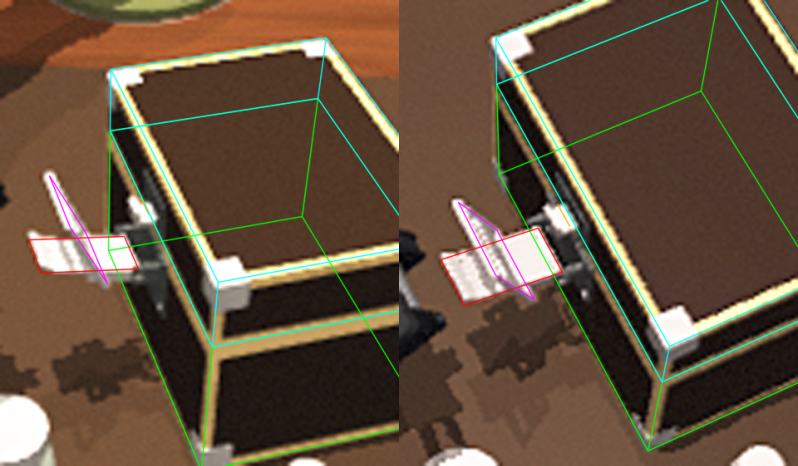

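Call:
{"name": "step_arm", "arguments": {
  "plan": [
    [[0,0,0],[-0.015,0,0.01],255],
    [[0,0,0],[-0.015,0,0.022],255],
    [[0,0,0],[-0.007,0,0.028],255],
    [[0,0,0],[0.003,0,0.035],255],
    [[0,0,0],[0.012,0,0.041],255],
    [[0,0,0],[0.021,0,0.047],255],
    [[0,0,0],[0.03,0,0.053],255],
    [[0,0,0],[0.039,0,0.059],255],
    [[0,0,0],[0.048,0,0.065],255],
    [[0,0,0],[0.055,0,0.07],255]
  ]
}}

```text
time: 7.65
position: [0.5923, -0.01, 0.1501]
tool_rot: [-1.535, -2.118, -0.476]
ft_force: [-0.7, 0.0, -0.6]
grip_width: 0.005
```

```bash
python3 - <<'E'
from h import *
commit([0,0,0],[.055,0,.07])
E
python3 st.py c 0 1.75 -1.06
```

```text
7.65 tip [-111.6    3.8  138.6] pos [ 0.5923 -0.01    0.1501] F [-0.7  0.  -0.6] T [-0.65 -0.33 -0.01]
cmd [ 0.5927 -0.0139  0.1486] rotdiff [ 0.001  0.001 -0.003]
```

View pics/c.png

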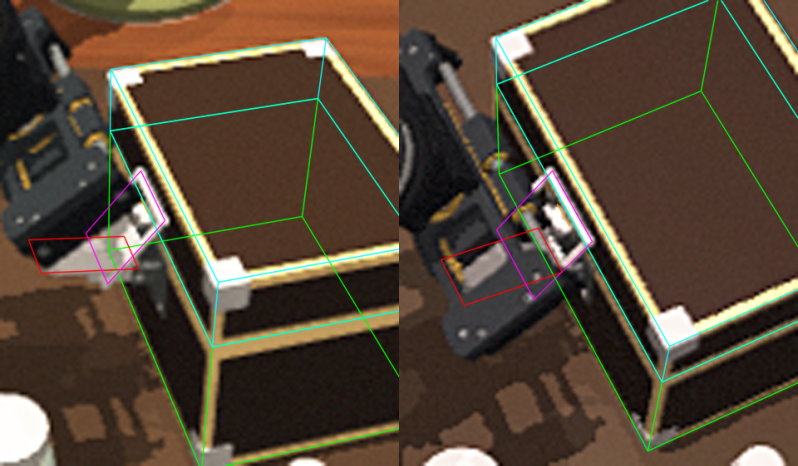

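```bash
cat >> h.py <<'E'
def press(th,rc=50,tilt=.6,off=2,y=4):
    t=np.array([np.cos(tilt),0,np.sin(tilt)]); sgn=-1 if th>np.pi/2-tilt else 1
    return levpt(th,rc,y,off)-sgn*9.5*t
E
python3 - <<'E'
from h import *
print('back',rel(*tcp_for_tip((-150,4,150),.6)))
for th in (2.0,1.9,1.8,1.7,1.6,1.5,1.4,1.3,1.2,1.1,1.0,.9,.8,.7):
    q=press(th); print(th,np.round(q,1),rel(*tcp_for_tip(q,.6))[1])
E
```

```text
back (array([0.   , 0.001, 0.   ]), array([-0.0213,  0.0007, -0.0303]))
2.0 [-139.8    4.   130. ] [-0.0241  0.0007 -0.008 ]
1.9 [-141.8    4.   125.4] [-0.0284  0.0006 -0.0053]
1.8 [-143.4    4.   120.7] [-0.0323  0.0006 -0.0023]
1.7 [-144.5    4.   115.8] [-0.036   0.0006  0.0011]
1.6 [-145.1    4.   110.8] [-0.0393  0.0006  0.0049]
1.5 [-145.2    4.   105.8] [-0.0422  0.0006  0.009 ]
1.4 [-144.8    4.   100.8] [-0.0447  0.0006  0.0133]
1.3 [-143.9    4.    95.9] [-0.0467  0.0006  0.0179]
1.2 [-142.5    4.    91.1] [-0.0483  0.0006  0.0226]
1.1 [-140.6    4.    86.5] [-0.0493  0.0006  0.0275]
1.0 [-138.3    4.    82. ] [-0.0499  0.0006  0.0325]
0.9 [-151.3    4.    67.1] [-0.069   0.0006  0.0375]
0.8 [-148.1    4.    63.2] [-0.0686  0.0006  0.0425]
0.7 [-144.6    4.    59.7] [-0.0677  0.0006  0.0474]
```

```bash
cat >> h.py <<'E'
def press(th,rc=48,tilt=.6,off=2,y=4):
    return levpt(th,rc,y,off+9.5*abs(np.sin(th-np.pi/2+tilt)))
E
python3 - <<'E'
from h import *
for th in (1.9,1.75,1.6,1.5,1.4,1.3,1.2,1.1,1.0,.9,.8,.7):
    q=press(th); print(th,np.round(q,1),rel(*tcp_for_tip(q,.6))[1])
E
```

```text
1.9 [-145.3    4.   126.6] [-0.0306  0.0006 -0.0083]
1.75 [-148.7    4.   119.1] [-0.0376  0.0006 -0.004 ]
1.6 [-150.8    4.   111. ] [-0.0439  0.0006  0.0015]
1.5 [-151.4    4.   105.4] [-0.0475  0.0006  0.0058]
1.4 [-151.3    4.    99.7] [-0.0507  0.0006  0.0105]
1.3 [-150.6    4.    94. ] [-0.0533  0.0006  0.0156]
1.2 [-149.2    4.    88.5] [-0.0553  0.0006  0.021 ]
1.1 [-147.2    4.    83.1] [-0.0567  0.0006  0.0266]
1.0 [-144.6    4.    78. ] [-0.0574  0.0006  0.0323]
0.9 [-142.3    4.    74.3] [-0.0576  0.0006  0.0367]
0.8 [-140.     4.    71.2] [-0.0574  0.0006  0.0405]
0.7 [-137.4    4.    68.2] [-0.057   0.0006  0.0444]
```

Call:
{"name": "step_arm", "arguments": {
  "plan": [
    [[0,0,0],[-0.015,0,-0.02],255],
    [[0,0,0],[-0.03,0.001,-0.015],255],
    [[0,0,0],[-0.038,0.001,-0.004],255],
    [[0,0,0],[-0.044,0.001,0.002],255],
    [[0,0,0],[-0.048,0.001,0.006],255],
    [[0,0,0],[-0.051,0.001,0.011],255],
    [[0,0,0],[-0.053,0.001,0.016],255],
    [[0,0,0],[-0.055,0.001,0.021],255],
    [[0,0,0],[-0.057,0.001,0.027],255],
    [[0,0,0],[-0.0575,0.001,0.032],255]
  ]
}}

```text
time: 9.0
position: [0.6031, -0.038, 0.0916]
tool_rot: [-1.535, -2.118, -0.478]
ft_force: [-1.9, 0.0, 5.0]
grip_width: 0.003
```

```bash
python3 - <<'E'
from h import *
commit([0,0,0],[-.0575,.001,.032])
E
python3 st.py d 0 1.0 -.6
```

```text
9.0 tip [-141.5    2.2   80. ] pos [ 0.6031 -0.038   0.0916] F [-1.9  0.   5. ] T [ 0.05 -0.04  0.09]
cmd [ 0.6027 -0.0416  0.0897] rotdiff [-0.     0.001 -0.003]
```

View pics/d.png

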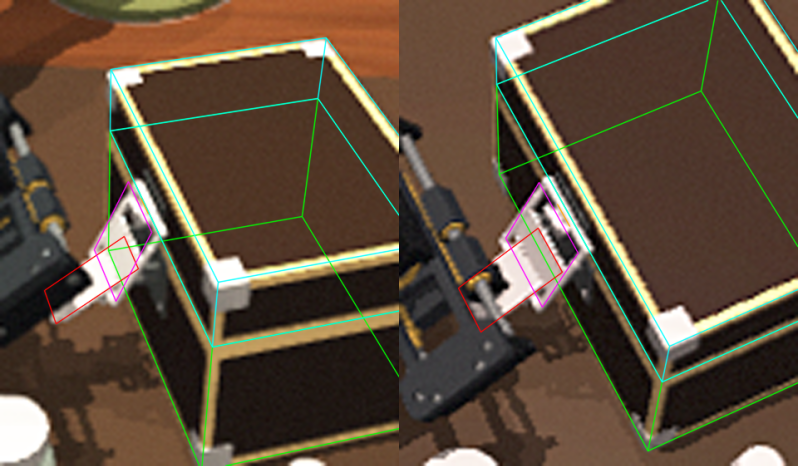

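```bash
python3 - <<'E'
import ov
from h import *
for n in('scene','side'):
    im=cv2.imread(f'pics/d_{n}_raw.png')
    ov.overlay(n,f'pics/d_{n}_raw.png',f'pics/d2{n}.png',POSE,0,1.0,-.49,box=(240,140,50,60),sc=8)
    cv2.imwrite(f'pics/d3{n}.png',cv2.resize(im[140:200,240:290],None,fx=8,fy=8,interpolation=cv2.INTER_CUBIC))
a=np.hstack([cv2.imread('pics/d2scene.png'),cv2.imread('pics/d2side.png')]); 
cv2.imwrite('pics/d2.png',a)
print(bailpt(1.0,-.49),bailpt(1.0,-.55))
E
```

```text
[-91.51502082   0.         139.61058083] [-94.81414701   0.         141.3281417 ]
```

View pics/d2.png

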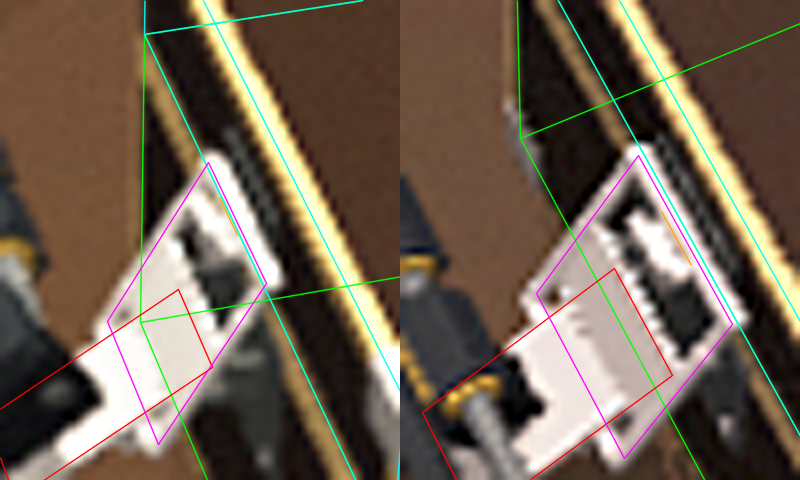

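```bash
python3 - <<'E'
from h import *
for th in (1.0,.9,.8,.7,.6,.5,.4,.3,.2,.1,0,-.05,-.08):
    q=press(th,50); print(th,np.round(q,1),rel(*tcp_for_tip(q,.6))[1])
E
```

```text
1.0 [-146.3    4.    76.9] [-0.0019 -0.0004  0.0002]
0.9 [-143.8    4.    73. ] [-0.0021 -0.0004  0.0048]
0.8 [-141.4    4.    69.8] [-0.0019 -0.0004  0.0089]
0.7 [-138.7    4.    66.7] [-0.0014 -0.0004  0.0129]
0.6 [-135.7    4.    63.8] [-0.0006 -0.0004  0.017 ]
0.5 [-132.5    4.    61.1] [ 0.0006 -0.0004  0.021 ]
0.4 [-129.     4.    58.7] [ 0.0021 -0.0004  0.0249]
0.3 [-125.3    4.    56.6] [ 0.0039 -0.0004  0.0288]
0.2 [-121.4    4.    54.7] [ 0.0061 -0.0004  0.0326]
0.1 [-117.2    4.    53.2] [ 0.0087 -0.0004  0.0362]
0 [-112.8    4.    52. ] [ 0.0117 -0.0004  0.0396]
-0.05 [-110.6    4.    51.6] [ 0.0133 -0.0004  0.0413]
-0.08 [-109.2    4.    51.3] [ 0.0143 -0.0004  0.0422]
```

Call:
{"name": "step_arm", "arguments": {
  "plan": [
    [[0,0,0],[-0.001,0,0.002],255],
    [[0,0,0],[-0.002,0,0.004],255],
    [[0,0,0],[-0.002,0,0.006],255],
    [[0,0,0],[-0.002,0,0.008],255],
    [[0,0,0],[-0.002,0,0.01],255],
    [[0,0,0],[-0.002,0,0.012],255],
    [[0,0,0],[-0.001,0,0.014],255],
    [[0,0,0],[-0.001,0,0.016],255],
    [[0,0,0],[-0.001,0,0.017],255],
    [[0,0,0],[-0.001,0,0.017],255]
  ]
}}

```text
time: 10.35
position: [0.6002, -0.0303, 0.0764]
tool_rot: [-1.536, -2.118, -0.477]
ft_force: [1.7, -0.6, 2.3]
grip_width: 0.006
```

```bash
python3 - <<'E'
from h import *
commit([0,0,0],[-.001,0,.017])
E
sed -i 's/box=(225,105,120,140),sc=4/box=(235,135,60,70),sc=6.6/' st.py
python3 st.py e 0 0.58 -.3
```

```text
10.35 tip [-133.3    2.5   64.8] pos [ 0.6002 -0.0303  0.0764] F [ 1.7 -0.6  2.3] T [-0.47 -0.49 -0.17]
cmd [ 0.6    -0.0333  0.0751] rotdiff [ 0.     0.    -0.003]
```

View pics/e.png

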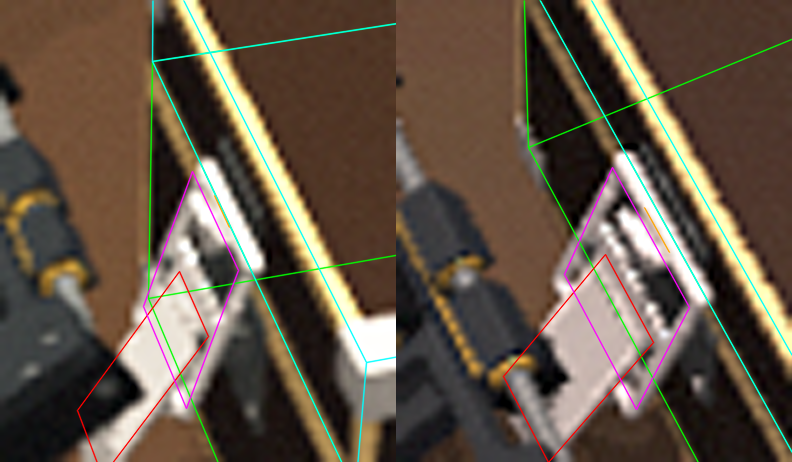

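Call:
{"name": "step_arm", "arguments": {
  "plan": [
    [[0,0,0],[0.001,0,0.003],255],
    [[0,0,0],[0.002,0,0.006],255],
    [[0,0,0],[0.004,0,0.009],255],
    [[0,0,0],[0.005,0,0.012],255],
    [[0,0,0],[0.007,0,0.0155],255],
    [[0,0,0],[0.009,0,0.018],255],
    [[0,0,0],[0.01,0,0.02],255],
    [[0,0,0],[0.012,0,0.022],255],
    [[0,0,0],[0.013,0,0.023],255],
    [[0,0,0],[0.013,0,0.023],255]
  ]
}}

```text
time: 11.7
position: [0.5942, -0.0113, 0.0657]
tool_rot: [-1.542, -2.12, -0.476]
ft_force: [-0.0, -7.3, 5.7]
grip_width: 0.007
```

```bash
python3 - <<'E'
from h import *
commit([0,0,0],[.013,0,.023])
E
python3 st.py f 0 0.0 .07
```

```text
11.7 tip [-113.4    2.4   54.1] pos [ 0.5942 -0.0113  0.0657] F [-0.  -7.3  5.7] T [-1.29 -0.15  0.25]
cmd [ 0.5927 -0.0107  0.0634] rotdiff [-0.002 -0.004 -0.001]
```

View pics/f.png

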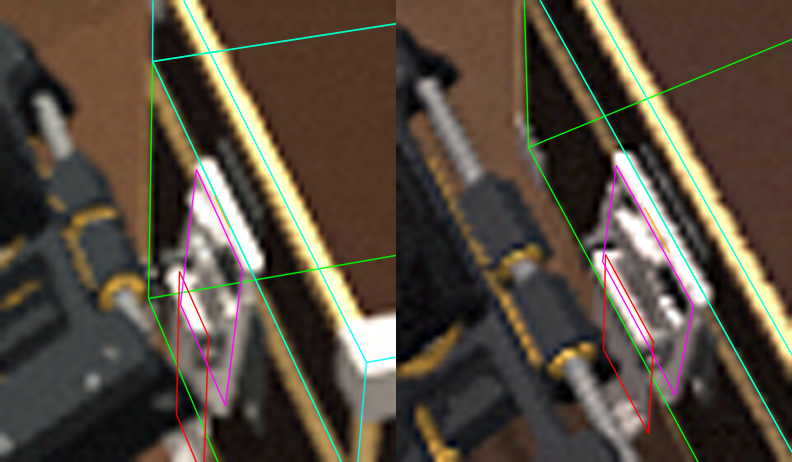

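Call:
{"name": "step_arm", "arguments": {
  "plan": [
    [[0,0,0],[0.002,0,0.001],255],
    [[0,0,0],[0.003,0,0.002],255],
    [[0,0,0],[0.003,0,0.002],255],
    [[0,0,0],[0.003,0,0.002],255],
    [[0,0,0],[0.0,0,-0.002],255],
    [[0,0,0],[-0.008,0,-0.012],255],
    [[0,0,0],[-0.018,0,-0.028],255],
    [[0,0,0],[-0.03,0,-0.05],255],
    [[0,0,0],[-0.04,0,-0.08],255],
    [[0,0,0],[-0.04,0,-0.11],255]
  ]
}}

```text
time: 13.05
position: [0.6224, -0.1, 0.1335]
tool_rot: [-1.537, -2.116, -0.476]
ft_force: [-0.7, 0.9, 0.3]
grip_width: 0.004
```

```bash
python3 - <<'E'
from h import *
commit([0,0,0],[-.04,0,-.11])
E
python3 st.py g 0 0.0 .07
```

```text
13.05 tip [-206.4    2.9  121.9] pos [ 0.6224 -0.1     0.1335] F [-0.7  0.9  0.3] T [-0.7  -0.3  -0.01]
cmd [ 0.622  -0.1012  0.1317] rotdiff [ 0.     0.001 -0.001]
```

View pics/g.png

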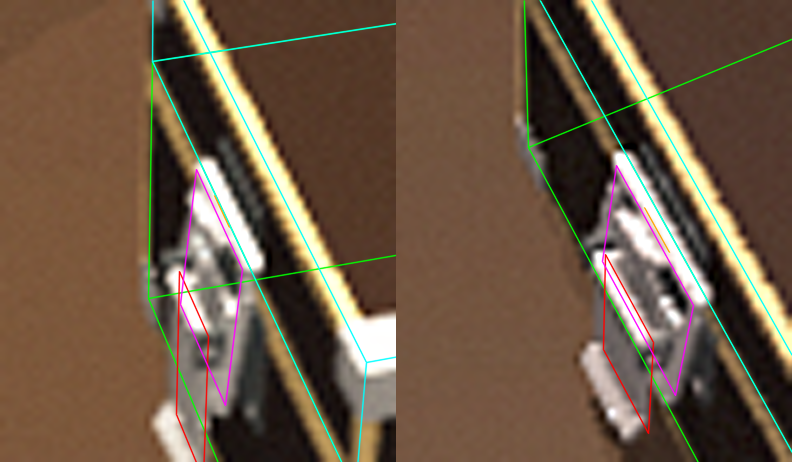

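View pics/g_scene_raw.png

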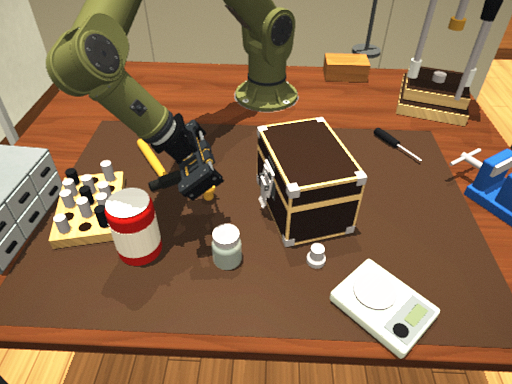

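```bash
python3 - <<'E'
from bench import ctrl
print(ctrl.close_job(), ctrl.get_state()['time'])
E
```

```text
the job is handed in; nothing more can be done
the job is handed in; nothing more can be done
```

I shut the lid, swung the bail over the keeper, pressed the lever down until it lay flat, then backed the arm clear and handed the job in at about 13 s of the 51 s allowed. No verdict came back, so the results below are from my own checks.

- **Lid:** it lines up with its shut position in both camera views. The fingertip stood at 175 mm while pressing on it.
- **Bail bar:** it shows behind the lip of the keeper with the lever at about 1.0 rad, at about 0.6 rad, and again after I let go. I judged this by laying the model over the pictures, not by measuring the distance to the keeper. The bail's drawn outline sits slightly off the real bar because its rods stretch and the drawing leaves that out.
- **Lever:** it matches the model at 0 rad after release, and the pressing force of about 9 N fitted the lever sitting on its stop.
- **Bystanders:** in the last scene picture the tin, jar and bushing look where they were at the start. The arm partly hides the mallet and the brass die, so I couldn't fully check those two in the end.
- **Arm:** it is clear of everything, with wrist force near 1 N. The highest reading I took during the job was about 16 N.

One disagreement came up on the way. The commanded pose drifted up to 10 mm from the measured one after the first fast move, so I took the measured pose as the starting point from then on.

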